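# Vial under the flip loupe

### The job

Stand the small vial upright in the round nest of the inspection stand and let go of it. Then tip the loupe arm by its end tab past the snap point, without driving the eyepiece in yet, so that it springs over the vial by itself, and finally push the eyepiece gently down in its sleeve until it is fully home. Feel for the loupe and handle it gently (it must never take more than 20 N), and leave the other things on the bench where they stand.

Things in the scene. Friction and masses are not known exactly. Their poses are not given: they have to be found in the camera images.
- stand: White base plate, 175 x 100 x 8 mm, of the inspection stand, fixed to the bench. Origin on the bench under its upright steel post (18 mm thick, 140 tall); z up, -x points from post to nest, y is parallel to the loupe's hinge axis. The plate reaches 135 mm to -x, 40 mm to +x. All 'mm to +x/-x' below are along this stand's x, from the post.
- hinge_foot (a point): Point on the bench at the foot of the post, straight below the loupe's hinge. The hinge sits in a black head (32 x 26 x 30 mm) clamped on the post with the hinge axis anywhere from 95 to 135 mm above the bench. This height is NOT measured: feel or look for it. The head does not move under 20 N.
- tip_foot (a point): Point on the bench straight below the tip of the parked loupe arm, 55 mm to +x of the post. Parked, the arm leans back 25 deg from upright; its tip is 118 mm above the hinge axis, so 213 to 253 mm above the bench, and stands firm when touched from above. The arm is a flat aluminium bar 6 mm thick, 130 mm from hinge axis to tip.
- nest (a point): Centre of the nest's floor, 8 mm above the bench, 75 mm from the post to -x of the stand. The nest is a black ring, inner diameter 33 mm, outer 45 mm, its rim 12 mm above its floor.
- vial_center (a point): Centre (half-way up) of the vial to inspect: amber glass, 26 mm diameter, 60 mm tall, about 40 g, straight-sided up to 44 mm above its foot, then a 20 mm crimp cap. The only small capped vial on the bench. Its z axis points up. The gripper may hold it with 40 N.
- loupe (a joint): Loupe arm's angle (rad): 0 parked, 2.007 at the opposite stop (level, pointing to -x over the nest). An over-centre spring drives it to the nearer stop; snap point at about 0.8 (20 deg past upright), then it runs over by itself in about 0.5 s. Push the bare end tab (last 36 mm, 30 mm wide) to -x; about 4 N starts it. Touching it after about 1.3 spoils the snap.
- eyepiece (a joint): How far (m) the eyepiece is in: 0 drawn out (starts at 0 to 0.004), 0.012 home at a hard stop; about 4 N friction, stays put. Black tube, 28 mm diameter, square through the arm 75 mm from the hinge. Loupe over: upright over the nest, top 24 mm above the hinge axis at 0, 12 mm when home. Parked, it juts to +x, 61 to 89 mm from the hinge: do not push it then.
- salve_jar: Bystander: low white jar, 48 mm diameter, 42 mm tall. Origin under its centre.
- stopper_cup: Bystander: open steel cup, 50 mm diameter, 45 mm tall. Origin under its centre.
- infusion0: Bystander: infusion bottle, 76 mm diameter, 150 mm tall. Origin under its centre.
- infusion1: Bystander: infusion bottle, as infusion0.
- infusion2: Bystander: infusion bottle, as infusion0.
- infusion3: Bystander: infusion bottle, as infusion0.

How it is judged:
On the way, in this order (a step that is already met when the one before it is completed fails the run):
1. the vial stands upright on the floor of the nest, let go of, the loupe still parked (horizontal distance between vial_center and nest below 0.008 m and z of vial_center in the frame of nest below 0.034 m and angle between vial_center's own z axis and vertical below 0.1 rad and contact force between each of the arm, the fingers and vial below 0.1 N and value of joint loupe below 0.2 rad), for 0.2 s.
2. the loupe has sprung over to its opposite stop (value of joint loupe above 1.95 rad), for 0.2 s.
3. the eyepiece is pushed home (value of joint eyepiece above 0.0105 m), for 0.1 s.
At the end, for the whole second after the job is handed in: The vial stands on the nest's floor (within 8 mm of its centre, within 4 mm of fully down, upright within 0.1 rad), the loupe is at its opposite stop (above 1.95 rad) and the eyepiece is home (above 10.5 mm), with everything let go (horizontal distance between vial_center and nest below 0.008 m and z of vial_center in the frame of nest below 0.034 m and angle between vial_center's own z axis and vertical below 0.1 rad and value of joint loupe above 1.95 rad and value of joint eyepiece above 0.0105 m); the robot touches nothing.
It fails at once if the robot presses on the loupe or its eyepiece with more than 20 N (contact force between any of the arm, the fingers and loupe above 20 N).
It fails at once if the robot strikes or leans on the rest of the stand with more than 20 N (contact force between any of the arm, the fingers and stand above 20 N).
It fails at once if the eyepiece is pushed in by more than half before the loupe is over (value of joint eyepiece above 0.0075 m and value of joint loupe below 1.8 rad).
It fails at once if the loupe is pushed down by the robot well past its snap point instead of springing over by itself (value of joint loupe between 1.3 and 1.9 rad and contact force between any of the arm, the fingers and loupe above 2 N).
It fails at once if a bystander is moved by more than 30 mm (distance of any of salve_jar, stopper_cup, infusion0, infusion1, infusion2, infusion3 from where it was at the start of the episode above 0.03 m).
It also fails if it takes over 72 s, if anything falls off the work surface, if the arm or the gripper's body presses on something with over 40 N, if the wrist force passes 120 N, or if a joint passes its speed limit or range.

### The arm

A 6-joint arm with a two-finger parallel gripper is mounted at the origin on the work surface. World frame = base frame: x ahead of the robot, y to its left, z up, the work surface at z = 0. Lengths are in m, angles in rad, forces in N, time in s.
With the tool pointing down it reaches from about 0.375 to 0.825 m from the base axis. Payload 5.5 kg.
Tool frame: the origin (TCP) lies midway between the tips of the shut fingers; the grasp point (between the pads) lies 19 mm behind it; z points along the fingers, y is the direction in which the jaws open and shut (so a half turn about z gives the same grasp; the last joint's range is limited). The gripper opens to 85 mm and grips with 20 to 120 N. Pads are 22 mm wide; open, the fingers measure 114 mm over their backs; the gripper's body (76 mm by 85 mm) begins 54 mm behind the grasp point. The pads swing forward as they close: fully open they stand 13 mm farther back than shut.
Start: joints at [-1.346, 0.314, -0.047, 1.21, 0, 1.571], TCP at [0.134, -0.585, 0.197] pointing down, gripper open.
Joint ranges: [-2.67, 2.67], [-0.69, 1.73], [-1.03, 1.25], [-2.08, 2.16], [-1.42, 1.45], [-3.14, 3.14]. Speed limits (rad/s): [2.39, 2.39, 3.01, 3.14, 3.14, 3.14].

### API

Orientations are given as a rotation vector (axis times angle).
In Python, from cell import ctrl gives the robot as it stands.
- The arm moves only by the shell command python3 -m handwheel 'ROWS' [FORCE]. ROWS is JSON, a list of rows, each a list of 3 entries, a list of its own where there are three numbers: the shift along the world's x, y, z in cm, then the turn, a rotation vector about the world's x, y, z in rad, then the finger opening in cm, from 0 to 8.54. In form: [[[dx, dy, dz], [wx, wy, wz], grip], ...]. A call has 1 to 10 rows; each row shifts and turns the commanded pose from where the row before left it; what a row does not reach is not made up. A row lasts 1/12 s, in which the tool goes at most 41.7 mm and 7.16 degrees, less where a joint would pass 70% of its speed; a pose out of reach is approached as far as the arm can. A call with a gripper value outside its range is refused whole. The fingers move at their own pace and stop on an object; FORCE is the grip in N (left out, the last holds). Time passes only in rows, so rows that do not move let the fingers close. It gives the time, the measured TCP pose, the force and the opening at its end, in the units of the state.
- ctrl.state(): the state, without advancing time (a new reading comes with each control period).
- ctrl.capture(name): name is "scene" or "top" or "wrist"; returns a dict with "img" (400x640x3 uint8, red, green, blue), "depth" (400x640 float32, m along the optical axis (not along the pixel's ray), 0 where there is no reading), "camera_matrix" (3x3 intrinsics, pixels), "R" (3x3) and "t" (3): a world point X has camera coordinates R X + t; the wrist camera has in their place "mount" (4x4, takes a point from camera to tool coordinates, whose origin is the TCP and whose axes are the flange's). Camera axes: x right, y down, z forward; pixel columns grow to the right and rows downward; lengths in m; the calibration is good to about 2 mm. A picture is of the moment at which its call begins: read the wrist's pose just before it.
- ctrl.hand_in(): hands the job in, once; it reports no verdict.
Trained networks look in a picture, given as the dict that the camera call returned (one of the last four; its "shot" number tells which), for a name from the list of things; names that differ only in an ending like _2 or _b are one class to them, and where a whole thing is asked for, a point or a joint stands for the part that bears it (a point fixed in the world has none). Each returns a list of dicts, best first, with "conf" (0 to 1); they miss things now and then, are a little off and sometimes report something else, mostly with a low value. They report only what shows in the picture. A call takes as long as a camera call.
- ctrl.outline_of(picture, thing): "region" (400x640 bool, what is visible of it) and "position" ([column, row] in pixels, amid what is visible of it).
The state is a dict: "time": time; "joint_pos": joint angles; "joint_velocities": joint speeds; "joint_torque": joint torques, N m; "tool_pos": TCP position; "orientation": TCP orientation; "force": force on the tool from outside, world axes, zero at the start; "wrist_torque": the same for the moment, N m; "finger_gap": finger opening in m.
Only numpy, scipy, OpenCV 4.12 (cv2) and the standard library are available. Lean on these libraries where they do the work, as an engineer would, in place of code of your own. Each camera call takes 0.05 s, during which the arm holds its last target. There are 200 camera calls.

## Working session

There is one attempt and no reset: what is moved stays moved. The work goes in short steps, Python scripts to look and compute and a shell command to move; the robot and the scene stay as the last step left them, time stands still between calls to the robot, and variables do not carry over. Pictures are saved under pics/ and viewed, about 8 in all and at most 12, crops included, and the job is handed in when it is done.

```bash
ls; mkdir -p pics; cat > h.py <<'E'
import numpy as np, cv2
from cell import ctrl
from scipy.spatial.transform import Rotation as Rn
def cap(n):
    s=ctrl.state(); p=ctrl.capture(n)
    if n=='wrist':
        T=np.eye(4);T[:3,:3]=Rn.from_rotvec(s['orientation']).as_matrix();T[:3,3]=s['tool_pos']
        p['T']=T@np.array(p['mount'])
    else:
        T=np.eye(4);R=np.array(p['R']);T[:3,:3]=R.T;T[:3,3]=-R.T@np.array(p['t']);p['T']=T
    return p
def cloud(p):
    K=np.array(p['camera_matrix']);d=p['depth'];v,u=np.mgrid[:400,:640]
    c=np.stack([(u-K[0,2])/K[0,0]*d,(v-K[1,2])/K[1,1]*d,d],-1)
    w=c@p['T'][:3,:3].T+p['T'][:3,3]; w[d<=0]=np.nan
    return w
def save(p,f): cv2.imwrite('pics/'+f,p['img'][:,:,::-1])
E
python3 - <<'E'
from h import *
print(ctrl.state())
for n in('scene','top'):
    p=cap(n);save(p,n+'1.png');w=cloud(p)
    for t in['stand','loupe','eyepiece','vial_center','salve_jar','stopper_cup','infusion0']:
        for o in ctrl.outline_of(p,t)[:5]:
            q=w[o['region']];q=q[~np.isnan(q[:,0])]
            if len(q): print(n,t,round(o['conf'],2),np.round(o['position']),'med',np.round(np.median(q,0),3),'lo',np.round(np.percentile(q,3,axis=0),3),'hi',np.round(np.percentile(q,97,axis=0),3))
E
```

```text
pics
{'time': 0.0, 'joint_pos': array([-1.34595490e+00,  3.14237685e-01, -4.81002657e-02,  1.21019492e+00,
        5.07487818e-06,  1.57078476e+00]), 'joint_velocities': array([-9.47319694e-04,  1.07625202e-03,  1.10201460e-03,  1.75360654e-03,
       -2.44889267e-03, -7.63375727e-06]), 'joint_torque': array([ 2.72641291e-04, -5.39592791e+01,  3.39747190e+01,  1.91320642e-02,
        1.87290038e-05, -7.67847865e-06]), 'tool_pos': array([ 0.13362833, -0.58426527,  0.19651834]), 'orientation': array([-3.12004386e+00, -3.52261014e-01,  2.97910962e-04]), 'force': array([ 0.87659336, -0.25982044, -0.46801915]), 'wrist_torque': array([0.02766529, 0.00632866, 0.0229653 ]), 'finger_gap': 0.08535159931376417}
scene stand 0.91 [312. 222.] med [0.542 0.102 0.01 ] lo [0.43  0.043 0.006] hi [0.597 0.149 0.189]
scene stand 0.28 [330. 171.] med [0.596 0.118 0.181] lo [0.445 0.109 0.002] hi [0.605 0.374 0.191]
scene loupe 0.55 [332. 171.] med [0.593 0.114 0.186] lo [0.561 0.098 0.123] hi [0.605 0.133 0.232]
scene loupe 0.24 [210. 277.] med [ 0.469 -0.199  0.034] lo [ 0.445 -0.215  0.002] hi [ 0.481 
[... 1990 characters left out ...]
043] lo [ 0.444 -0.208  0.015] hi [ 0.481 -0.172  0.047]
top stopper_cup 0.78 [476. 256.] med [ 0.5   -0.351  0.026] lo [ 0.478 -0.365  0.004] hi [ 0.52  -0.321  0.049]
top infusion0 0.97 [215. 184.] med [0.683 0.34  0.105] lo [0.657 0.317 0.03 ] hi [0.724 0.378 0.153]
top infusion0 0.82 [202. 227.] med [0.573 0.373 0.105] lo [0.543 0.352 0.021] hi [0.609 0.411 0.153]
top infusion0 0.81 [480. 193.] med [ 0.659 -0.336  0.105] lo [ 0.632 -0.374  0.015] hi [ 0.698 -0.313  0.153]
top infusion0 0.59 [372. 162.] med [ 0.738 -0.066  0.106] lo [ 0.715 -0.103  0.002] hi [ 0.783 -0.035  0.153]
top infusion0 0.36 [478. 256.] med [ 0.501 -0.35   0.027] lo [ 0.481 -0.365  0.004] hi [ 0.521 -0.321  0.049]
```

View pics/scene1.png

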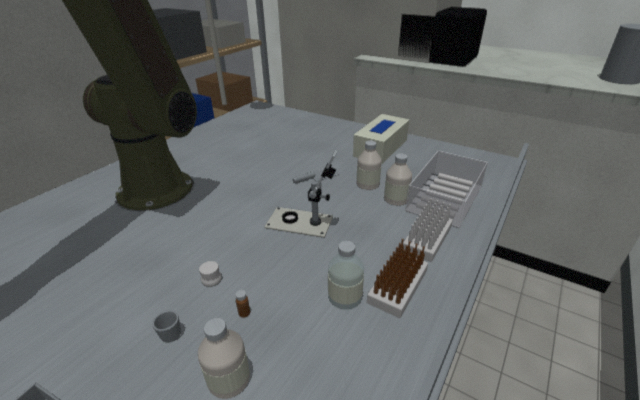

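View pics/top1.png

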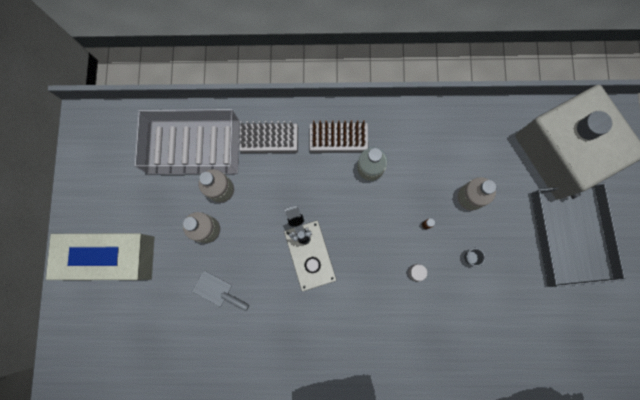

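```bash
python3 - <<'E'
from h import *
from collections import defaultdict
for n in('top','scene'):
    p=cap(n);w=cloud(p)
    print(n,'cam',p['T'][:3,3])
    m=(abs(w[...,0]-.53)<.14)&(abs(w[...,1]-.10)<.13)
    # plate: white near z 8mm
    g=p['img'].astype(int)
    pl=m&(abs(w[...,2]-.008)<.004)&(g.min(-1)>150)
    k=cv2.morphologyEx(pl.astype(np.uint8),cv2.MORPH_OPEN,np.ones((3,3)))>0
    q=w[k][:,:2].astype(np.float32); r=cv2.minAreaRect(q); print('plate',len(q),r,np.round(cv2.boxPoints(r),3).tolist())
    # nest dark at z~.02
    d=m&(g.max(-1)<70)&(w[...,2]<.03)&(w[...,2]>.004)
    q=w[d]; print('nest dark',len(q),np.round(np.median(q,0),3) if len(q) else '')
    tall=m&(w[...,2]>.05); q=w[tall]
    for z in np.arange(.05,.26,.01):
        s=q[abs(q[:,2]-z)<.005]
        if len(s):print(round(z,2),len(s),np.round(s.min(0)[:2],3),np.round(s.max(0)[:2],3))
    v=(abs(w[...,0]-.59)<.06)&(abs(w[...,1]+.22)<.06)&(w[...,2]>.045)
    q=w[v];print('vial top',len(q),np.round(np.median(q,0),3),np.round(q.min(0),3),np.round(q.max(0),3)) if len(q) else 0
E
```

```text
top cam [0.45293096 0.03123547 1.1922321 ]
plate 908 ((0.5017768144607544, 0.09852752089500427), (0.1607452630996704, 0.09677419066429138), 17.92182731628418) [[0.4099999964237213, 0.11999999731779099], [0.4399999976158142, 0.02800000086426735], [0.5929999947547913, 0.07699999958276749], [0.5630000233650208, 0.16899999976158142]]
nest dark 67 [0.494 0.103 0.021]
0.09 1 [0.538 0.104] [0.538 0.104]
0.1 5 [0.535 0.098] [0.563 0.113]
0.11 12 [0.534 0.095] [0.57  0.141]
0.12 95 [0.534 0.09 ] [0.564 0.145]
0.13 31 [0.54  0.094] [0.565 0.144]
0.14 78 [0.544 0.096] [0.57  0.144]
0.15 22 [0.561 0.108] [0.57  0.128]
0.16 21 [0.564 0.109] [0.574 0.129]
0.17 29 [0.568 0.109] [0.58  0.133]
0.18 38 [0.569 0.105] [0.596 0.137]
0.19 49 [0.571 0.105] [0.597 0.141]
0.2 38 [0.577 0.111] [0.593 0.139]
0.21 35 [0.585 0.113] [0.598 0.141]
0.22 37 [0.59  0.114] [0.602 0.142]
0.23 52 [0.594 0.116] [0.61  0.144]
0.24 4 [0.599 0.122] [0.604 0.143]
vial top 71 [ 0.591 -0.223  0.061] [ 0.579 -0.234  0.045] [ 0.602 -0.213  0.066]
scene cam [ 1.01744454 -0.57294346  0.64095474]
plate 0 ((0.0, 0.0), (0.0, 0.0), 0.0) [[0.0, 0.0], [0.0, 0.0], [0.0, 0.0], [0.0, 0.0]]
nest dark 174 [0.498 0.1   0.018]
0.05 6 [0.546 0.106] [0.558 0.114]
0.06 19 [0.547 0.105] [0.559 0.114]
0.07 18 [0.546 0.103] [0.558 0.116]
0.08 15 [0.548 0.104] [0.558 0.118]
0.09 28 [0.539 0.097] [0.587 0.143]
0.1 65 [0.54  0.097] [0.591 0.145]
0.11 51 [0.541 0.089] [0.589 0.143]
0.12 75 [0.532 0.088] [0.567 0.149]
0.13 27 [0.545 0.093] [0.566 0.141]
0.14 38 [0.542 0.097] [0.567 0.121]
0.15 8 [0.565 0.105] [0.573 0.109]
0.16 12 [0.569 0.109] [0.594 0.122]
0.17 24 [0.574 0.106] [0.604 0.12 ]
0.18 45 [0.579 0.103] [0.606 0.129]
0.19 52 [0.583 0.102] [0.606 0.133]
0.2 19 [0.584 0.11 ] [0.597 0.134]
0.21 9 [0.592 0.112] [0.6   0.115]
0.22 9 [0.599 0.112] [0.606 0.117]
0.23 23 [0.597 0.112] [0.61  0.141]
vial top 128 [ 0.593 -0.227  0.059] [ 0.58  -0.236  0.045] [ 0.602 -0.213  0.064]
```

The scene view shows the amber capped vial at about (242,302), the stand with its nest at (290,216) and the loupe parked near (330,165). In the top view, the nest is at (313,264) and the vial at (428,223).

```bash
python3 -m handwheel '[[[2.85,2.25,0],[0,0,0.087],8.5],[[2.85,2.25,0],[0,0,0],8.5],[[2.85,2.25,0],[0,0,0],8.5],[[2.85,2.25,0],[0,0,0],8.5],[[2.85,2.25,0],[0,0,0],8.5],[[2.85,2.25,0],[0,0,0],8.5],[[2.85,2.25,0],[0,0,0],8.5],[[2.85,2.25,0],[0,0,0],8.5],[[2.85,2.25,0],[0,0,0],8.5],[[2.85,2.25,0],[0,0,0],8.5]]' 40
python3 -m handwheel '[[[2.85,2.25,0],[0,0,0],8.5],[[2.85,2.25,0],[0,0,0],8.5],[[2.85,2.25,0],[0,0,0],8.5],[[2.85,2.25,0],[0,0,0],8.5],[[2.85,2.25,0],[0,0,0],8.5],[[2.85,2.25,0],[0,0,0],8.5],[[0,0,0],[0,0,0],8.5]]'
python3 - <<'E'
from h import *
p=cap('wrist');save(p,'w1.png');w=cloud(p)
s=ctrl.state();print(s['tool_pos'],s['orientation'],p['mount'])
for o in ctrl.outline_of(p,'vial_center')[:3]:
    q=w[o['region']];q=q[~np.isnan(q[:,0])]
    t=q[q[:,2]>q[:,2].max()-.004]
    print(o['conf'],o['position'],np.round(np.median(t,0),4),np.round(t.min(0),4),np.round(t.max(0),4),len(t))
E
```

```text
time: 1.73
tool_pos: [0.42, -0.3586, 0.1976]
orientation: [3.103, 0.488, 0.0]
force: [0.3, -1.4, -0.1]
finger_gap: 0.0849
time: 2.32
tool_pos: [0.5943, -0.2206, 0.1969]
orientation: [-3.101, -0.496, -0.004]
force: [-1.7, -0.2, -0.3]
finger_gap: 0.085
[ 0.59196105 -0.22254147  0.19685916] [-3.10211140e+00 -4.94643003e-01 -5.28785813e-04] [[ 7.41542672e-04 -9.48712761e-01 -3.16138493e-01  8.26361666e-02]
 [ 9.99999439e-01  9.42586704e-04 -4.83021782e-04  4.20838807e-04]
 [ 7.56236869e-04 -3.16137958e-01  9.48712928e-01 -1.76472791e-01]
 [ 0.00000000e+00  0.00000000e+00  0.00000000e+00  1.00000000e+00]]
0.81 [319.5, 172.7] [ 0.5922 -0.2225  0.0602] [ 0.5825 -0.2325  0.0589] [ 0.6023 -0.2123  0.0628] 327
0.36 [32.0, 152.3] [0.5531 0.1076 0.0253] [0.546  0.106  0.0244] [0.5584 0.1099 0.0284] 28
```

```bash
python3 -m handwheel '[[[0,0,-3.6],[0,0,0],8.5],[[0,0,-3.6],[0,0,0],8.5],[[0,0,-3.6],[0,0,0],8.5],[[0,0,-3.6],[0,0,0],8.5],[[0,0,-2.5],[0,0,0],8.5],[[0,0,-1.4],[0,0,0],8.5],[[0,0,0],[0,0,0],8.5],[[0,0,0],[0,0,0],2],[[0,0,0],[0,0,0],2],[[0,0,0],[0,0,0],2]]' 40
python3 -m handwheel '[[[0,0,0],[0,0,0],2],[[0,0,0],[0,0,0],2],[[0,0,0],[0,0,0],2],[[0,0,0],[0,0,0],2],[[0,0,0],[0,0,0],2]]'
```

```text
time: 3.25
tool_pos: [0.5909, -0.2259, 0.0164]
orientation: [3.102, 0.486, 0.004]
force: [0.4, -0.1, -0.3]
finger_gap: 0.0509
time: 3.67
tool_pos: [0.5899, -0.2248, 0.0146]
orientation: [3.103, 0.488, 0.0]
force: [-0.0, -0.5, 1.1]
finger_gap: 0.0198
```

Gap 19.8 mm is not the expected 26 mm, so I'm checking.

```bash
python3 - <<'E'
from h import *
p=cap('wrist');save(p,'w2.png');w=cloud(p)
q=cap('scene');save(q,'s2.png')
a=p['img'];b=cv2.resize(q['img'][230:390,160:340],(450,400))
cv2.imwrite('pics/c2.png',cv2.resize(np.hstack([a,b]),(800,294))[:,:,::-1])
for o in ctrl.outline_of(p,'vial_center')[:3]:
    c=w[o['region']];c=c[~np.isnan(c[:,0])]
    if len(c):print(o['conf'],o['position'],np.round(np.median(c,0),4),np.round(c.min(0),4),np.round(c.max(0),4))
E
```

```text
0.68 [320.7, 248.1] [ 0.5993 -0.2218  0.0512] [ 0.5409 -0.2443 -0.001 ] [ 0.6052 -0.2102  0.0625]
```

View pics/c2.png

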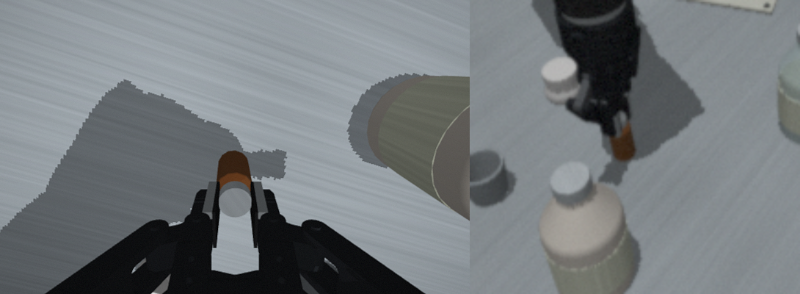

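```bash
python3 - <<'E'
import cv2
a=cv2.imread('pics/w2.png')[180:400,200:440];cv2.imwrite('pics/c3.png',cv2.resize(a,None,fx=2.5,fy=2.5,interpolation=cv2.INTER_CUBIC))
from h import *
print(ctrl.state()['finger_gap'])
E
```

```text
0.020058930406150633
```

View pics/c3.png

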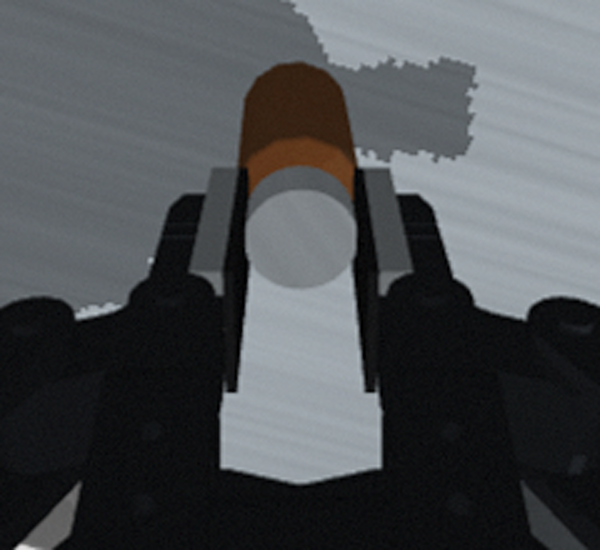

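```bash
python3 -m handwheel '[[[0,0,0],[0,0,0],1.2],[[0,0,0],[0,0,0],1.2],[[0,0,0],[0,0,0],1.2]]' 40
```

```text
time: 4.07
tool_pos: [0.5898, -0.2248, 0.0145]
orientation: [-3.103, -0.488, -0.0]
force: [-0.8, 1.1, 2.0]
finger_gap: 0.0177
```

```bash
python3 -m handwheel '[[[0,0,0.5],[0,0,0],1.2],[[0,0,1.5],[0,0,0],1.2],[[0,0,2],[0,0,0],1.2],[[0,0,1],[0,0,0],1.2],[[0,0,0],[0,0,0],1.2],[[0,0,0],[0,0,0],1.2]]' 40
python3 - <<'E'
from h import *
p=cap('wrist');save(p,'w4.png');w=cloud(p);s=ctrl.state();print(s['tool_pos'],s['finger_gap'],s['force'])
q=cap('scene');save(q,'s4.png');w2=cloud(q)
a=p['img'][150:400,170:470];b=cv2.resize(q['img'][230:350,190:310],(400,400))
cv2.imwrite('pics/c4.png',np.hstack([cv2.resize(a,(400,333)),b[:333]])[:,:,::-1])
for n,pp,ww in(('w',p,w),('s',q,w2)):
  for o in ctrl.outline_of(pp,'vial_center')[:2]:
    c=ww[o['region']];c=c[~np.isnan(c[:,0])]
    if len(c):
        t=c[c[:,2]>np.percentile(c[:,2],99)-.003]
        print(n,o['conf'],o['position'],np.round(np.percentile(c,[2,50,98],axis=0),4).tolist(),np.round([t.min(0),t.max(0)],4).tolist())
E
```

```text
time: 4.57
tool_pos: [0.5903, -0.2252, 0.0649]
orientation: [3.103, 0.488, 0.002]
force: [0.2, 0.7, -0.4]
finger_gap: 0.0174
[ 0.58958243 -0.22487619  0.06400039] 0.017792548798352032 [-0.83989309 -0.16396694 -0.46393261]
w 0.83 [316.9, 247.1] [[0.5842, -0.2325, 0.0545], [0.6002, -0.2222, 0.0985], [0.6053, -0.2115, 0.1116]] [[0.582, -0.2344, 0.1088], [0.6031, -0.2147, 0.1128]]
s 0.56 [238.4, 290.9] [[0.5403, -0.2381, 0.0003], [0.5985, -0.2298, 0.0755], [0.6025, -0.1746, 0.1106]] [[0.5935, -0.2311, 0.1083], [0.6013, -0.22, 0.1118]]
```

View pics/c4.png

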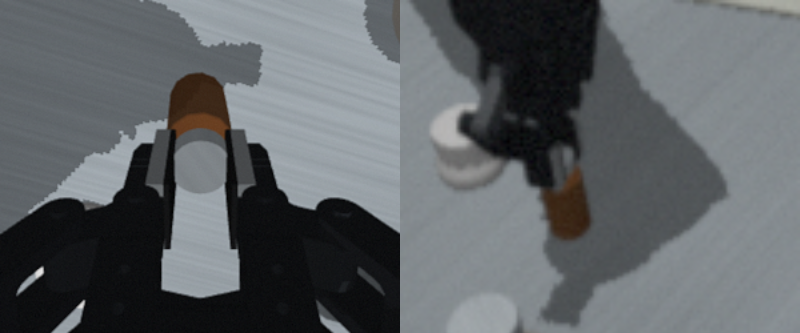

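```bash
python3 - <<'E'
from h import *
q=cap('scene');w=cloud(q);s=ctrl.state();t=s['tool_pos']
m=(np.hypot(w[...,0]-t[0],w[...,1]-t[1])<.06)&(w[...,2]>.03)
v,u=np.where(m);g=q['img']
print(t)
for r in range(v.min(),v.max()+1):
    k=v==r
    if k.any():
        uu=u[k]; 
        print(r,' '.join(f"{c}:{int(g[r,c,0])},{int(g[r,c,1])},{int(g[r,c,2])}/{w[r,c,2]*1000:.0f}" for c in uu[::4] if 226<=c<=250))
E
```

```text
[ 0.58892751 -0.22459439  0.06324165]
0 226:66,69,50/592
1 227:65,68,51/590
2 227:62,65,47/589
3 227:62,65,45/588
4 228:60,64,44/587
5 
6 226:63,64,48/586
7 
8 
9 227:57,59,41/582
10 
11 
12 227:56,57,42/579
13 226:55,55,37/578
14 226:57,60,43/577
15 
16 226:52,57,40/575
17 226:51,54,37/574
18 
19 
20 
21 
22 226:44,46,33/569
23 226:49,49,36/568
24 227:44,47,33/566
25 227:52,52,38/565
26 
27 
28 226:42,45,32/562
29 226:42,45,34/561
30 227:40,44,28/560
31 227:39,41,29/559
32 
33 228:40,41,29/556
34 227:39,41,32/555
35 
36 226:43,43,33/553
37 226:36,39,27/552
38 228:36,35,26/551
39 226:38,39,27/549
40 226:39,40,29/548 230:38,41,30/548
41 229:33,35,23/547
42 228:38,43,29/546
43 226:41,40,29/545 230:41,40,31/544
44 229:35,35,24/543
45 228:40,40,29/542 232:33,34,26/541
46 228:37,37,29/540 232:39,38,29/540
47 228:38,38,28/539 232:33,37,22/538
48 228:32,33,22/538 232:34,34,28/537
49 227:32,33,18/537 231:38,38,31/536
50 227:35,36,26/536 231:33,37,24/534
51 228:31,30,21/533 232:31,34,23/533
52 227:31,31,23/532 231:34,33,21/532 235:38,38,28/530
53 229:35,37,24/531 233:30,35,23/530
54 226:35,35
[... 15862 characters left out ...]
 233:63,50,43/80 237:57,37,19/83 241:58,37,22/81 245:52,38,29/72
291 233:70,64,62/75 237:58,39,21/82 241:57,36,20/81 245:50,35,23/69
292 233:80,78,76/72 237:61,39,25/79 241:60,38,23/78 245:49,35,22/68
293 234:70,56,48/71 238:59,40,25/75 242:56,40,25/72 246:57,49,42/61
294 234:67,55,47/69 238:56,37,17/72 242:56,35,17/71 246:55,45,33/57
295 234:67,56,51/64 238:53,32,10/70 242:56,34,16/66 246:54,38,29/56
296 234:81,76,70/58 238:60,40,25/68 242:53,37,21/63 246:53,38,32/55
297 236:57,38,19/62 240:59,41,27/65 244:57,35,21/57
298 235:65,52,42/56 239:60,42,26/57 243:56,38,21/57
299 235:68,60,54/52 239:60,41,25/58 243:60,39,27/54
300 236:65,59,51/52 240:59,42,22/54 244:65,56,51/51
301 238:64,50,45/50
```

The picture shows the fingers holding the vial by its cap (tips at the shoulder, about 30 mm above the reported TCP), with the vial hanging straight. That's usable. Next I move beside the stand and locate the nest with the wrist camera.

```bash
python3 -m handwheel '[[[-0.5,0.8,3],[0,0,0],1.2],[[-1.2,2.2,3],[0,0,0],1.2],[[-2,3.3,1.5],[0,0,0],1.2],[[-2,3.3,0.5],[0,0,0],1.2],[[-2,3.3,0],[0,0,0],1.2],[[-2,3.3,0],[0,0,0],1.2],[[-2,3.3,0],[0,0,0],1.2],[[-2,3.3,0],[0,0,0],1.2],[[-2,3.3,0],[0,0,0],1.2],[[-2,3.3,0],[0,0,0],1.2]]'
python3 -m handwheel '[[[-0.2,0.4,0],[0,0,0],1.2],[[0,0,0],[0,0,0],1.2],[[0,0,0],[0,0,0],1.2]]'
cat > n.py <<'E'
from h import *
p=cap('wrist');save(p,'w5.png');w=cloud(p);s=ctrl.state();print(s['tool_pos'],s['orientation'],s['finger_gap'])
g=p['img'].astype(int)
pl=(abs(w[...,2]-.008)<.005)&(g.min(-1)>120)&(w[...,1]>0)
k=cv2.morphologyEx(pl.astype(np.uint8),cv2.MORPH_OPEN,np.ones((3,3)))>0
r=cv2.minAreaRect(w[k][:,:2].astype(np.float32));print('plate',k.sum(),r,np.round(cv2.boxPoints(r),4).tolist())
d=(abs(w[...,0]-.488)<.04)&(abs(w[...,1]-.098)<.04)&(w[...,2]>.015)&(w[...,2]<.024)
q=w[d]; 
print('rim',len(q),np.round(np.percentile(q,[1,50,99],axis=0),4).tolist()); h=cv2.convexHull(q[:,:2].astype(np.float32));print(cv2.minEnclosingCircle(h))
x=w.reshape(-1,3);x=x[(abs(x[:,0]-.575)<.08)&(abs(x[:,1]-.12)<.06)&(x[:,2]>.03)]
for z in np.arange(.08,.25,.01):
    t=x[abs(x[:,2]-z)<.005]
    if len(t):print(round(z,3),len(t),np.round(t.min(0)[:2],3),np.round(t.max(0)[:2],3))
E
python3 n.py
```

```text
time: 5.65
tool_pos: [0.4112, 0.0702, 0.144]
orientation: [-3.104, -0.487, 0.001]
force: [0.4, -0.1, -0.1]
finger_gap: 0.0178
time: 5.9
tool_pos: [0.4109, 0.0731, 0.1443]
orientation: [3.103, 0.49, 0.0]
force: [0.3, 0.7, -0.8]
finger_gap: 0.0177
[0.41123849 0.07264629 0.14430699] [3.10298395e+00 4.87531494e-01 3.72232862e-04] 0.018028195375150026
plate 14855 ((0.4541424810886383, 0.20902752876281738), (0.13904036581516266, 0.3376896381378174), 17.81522560119629) [[0.33629998564720154, 0.34850001335144043], [0.43959999084472656, 0.027000000700354576], [0.5720000267028809, 0.06949999928474426], [0.46869999170303345, 0.39100000262260437]]
rim 1034 [[0.4596, 0.0719, 0.0165], [0.4825, 0.0938, 0.0199], [0.5029, 0.1151, 0.0215]]
((0.48093166947364807, 0.0934332087635994), 0.023118983954191208)
0.09 91 [0.534 0.1  ] [0.542 0.123]
0.1 61 [0.534 0.101] [0.541 0.121]
```

View pics/w5.png

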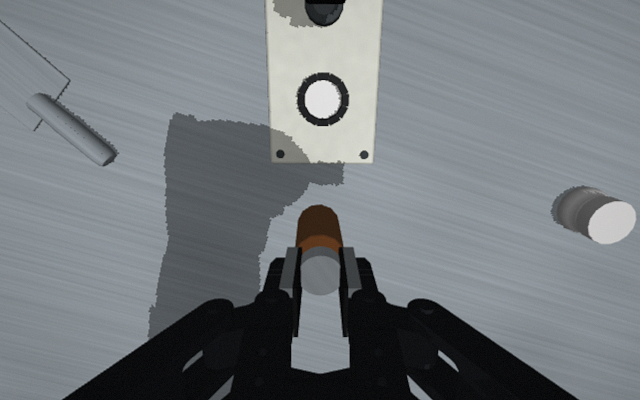

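Nest (322,99) is clear and its centre is (0.481, 0.093); the measured radius of 23.1 mm fits the 22.5 mm given. I move over it and stop about 1 cm above the rim to check.

```bash
python3 -m handwheel '[[[2.24,0.67,0],[0,0,0],1.2],[[2.25,0.67,0],[0,0,0],1.2],[[2.25,0.68,0],[0,0,0],1.2],[[0,0,-2.5],[0,0,0],1.2],[[0,0,-3],[0,0,0],1.2],[[0,0,-3],[0,0,0],1.2],[[0,0,-1.4],[0,0,0],1.2],[[0,0,0],[0,0,0],1.2],[[0,0,0],[0,0,0],1.2]]'
python3 - <<'E'
from h import *
p=cap('wrist');save(p,'w6.png');w=cloud(p);s=ctrl.state();print(s['tool_pos'],s['force'],s['finger_gap'])
for o in ctrl.outline_of(p,'vial_center')[:1]:
    c=w[o['region']];c=c[~np.isnan(c[:,0])];t=c[c[:,2]>np.percentile(c[:,2],98)-.004]
    print(o['conf'],o['position'],np.round([t.min(0),t.max(0)],4).tolist(),((t.min(0)+t.max(0))/2).round(4))
    b=c[(c[:,2]<.065)&(c[:,2]>.03)]; 
    if len(b):print(len(b),np.round([b.min(0),b.max(0)],4).tolist())
q=cap('scene')
cv2.imwrite('pics/c6.png',np.hstack([cv2.resize(p['img'][0:400,160:480],(400,500)),cv2.resize(q['img'][140:260,250:346],(400,500))])[:,:,::-1])
E
```

```text
time: 6.7
tool_pos: [0.478, 0.092, 0.0447]
orientation: [3.104, 0.484, -0.003]
force: [0.8, -0.6, -0.9]
finger_gap: 0.0176
[0.47906862 0.09242482 0.04581171] [ 0.46206087 -0.54522369 -1.54710766] 0.017784050211848045
0.74 [316.7, 246.6] [[0.4697, 0.0825, 0.0876], [0.4914, 0.1023, 0.0923]] [0.4805 0.0924 0.0899]
877 [[0.4797, 0.0825, 0.0309], [0.4935, 0.1063, 0.065]]
```

View pics/c6.png

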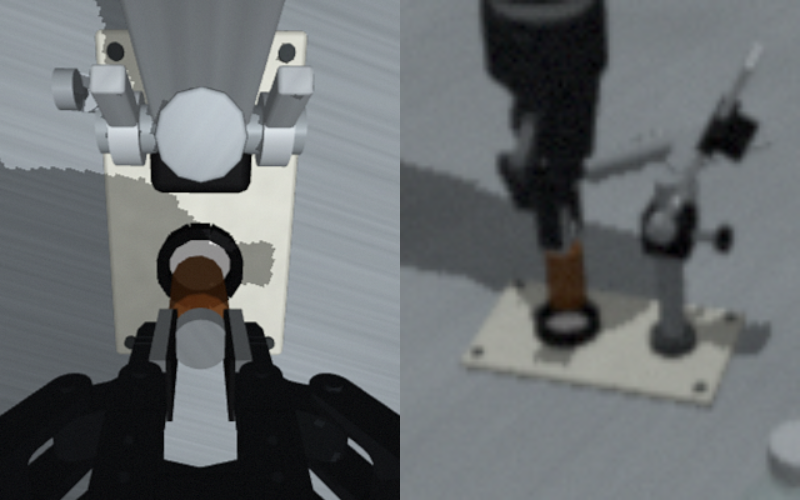

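The vial hangs straight, within 1 mm of the nest axis. Lowering it.

```bash
python3 -m handwheel '[[[0,0,-0.8],[0,0,0],1.2],[[0,0,-0.6],[0,0,0],1.2],[[0,0,-0.4],[0,0,0],1.2],[[0,0,-0.2],[0,0,0],1.2],[[0,0,-0.1],[0,0,0],1.2],[[0,0,0],[0,0,0],1.2],[[0,0,0],[0,0,0],1.2]]'
```

```text
time: 7.43
tool_pos: [0.4782, 0.0934, 0.0244]
orientation: [-3.103, -0.488, 0.0]
force: [0.5, 0.0, -1.0]
finger_gap: 0.0172
```

```bash
python3 -m handwheel '[[[0,0,-0.1],[0,0,0],1.2],[[0,0,-0.05],[0,0,0],1.2],[[0,0,0],[0,0,0],1.2],[[0,0,0],[0,0,0],1.2]]'
```

```text
time: 7.77
tool_pos: [0.4782, 0.0933, 0.023]
orientation: [3.103, 0.488, 0.0]
force: [0.2, 0.2, -0.6]
finger_gap: 0.0175
```

```bash
python3 -m handwheel '[[[0,0,-0.07],[0,0,0],1.2],[[0,0,0],[0,0,0],1.2],[[0,0,-0.05],[0,0,0],1.2],[[0,0,0],[0,0,0],1.2],[[0,0,0],[0,0,0],1.2]]'
```

```text
time: 8.18
tool_pos: [0.4789, 0.0936, 0.0224]
orientation: [-3.103, -0.488, -0.002]
force: [-1.0, 0.5, 5.4]
finger_gap: 0.0174
```

```bash
python3 -m handwheel '[[[0,0,0.05],[0,0,0],3.5],[[0,0,0],[0,0,0],5],[[0,0,0],[0,0,0],5],[[0,0,0],[0,0,0],5],[[0,0,2],[0,0,0],5],[[0,0,3.5],[0,0,0],5],[[0,0,3.5],[0,0,0],5],[[0,0,3],[0,0,0],5],[[0,0,0],[0,0,0],5]]'
python3 - <<'E'
from h import *
p=cap('wrist');save(p,'w7.png');w=cloud(p);s=ctrl.state();print(s['tool_pos'],s['force'],s['finger_gap'])
for o in ctrl.outline_of(p,'vial_center')[:1]:
    c=w[o['region']];c=c[~np.isnan(c[:,0])];t=c[c[:,2]>np.percentile(c[:,2],98)-.004]
    print(o['conf'],o['position'],np.round([t.min(0),t.max(0)],4).tolist(),((t.min(0)+t.max(0))/2).round(4))
cv2.imwrite('pics/c7.png',p['img'][:,:,::-1])
# loupe geometry in stand frame
e=np.array([.952,.306]);P=np.array([.5524,.1163])
for n in('wrist','scene','top'):
    pp=p if n=='wrist' else cap(n); ww=cloud(pp).reshape(-1,3); ww=ww[ww[:,2]>.05]
    d=ww[:,:2]-P; X=d@e; Y=d@np.array([-e[1],e[0]])
    m=(abs(Y)<.035)&(abs(X-.03)<.07); X,Y,Z=X[m],Y[m],ww[m][:,2]
    print(n)
    for z in np.arange(.08,.26,.01):
        k=abs(Z-z)<.005
        if k.sum()>2:print(round(z,2),k.sum(),'X',(X[k].min()*1e3).round(),(np.median(X[k])*1e3).round(),(X[k].max()*1e3).round(),'Y',(Y[k].min()*1e3).round(),(Y[k].max()*1e3).round())
E
```

```text
time: 8.93
tool_pos: [0.4821, 0.094, 0.1481]
orientation: [-3.103, -0.488, -0.014]
force: [1.3, 0.5, -0.6]
finger_gap: 0.0499
[0.48090429 0.09381743 0.14542126] [ 0.45138249 -0.27369823 -0.72273712] 0.050004315438397055
0.69 [316.3, 186.8] [[0.4708, 0.086, 0.0653], [0.4914, 0.1058, 0.0698]] [0.4811 0.0959 0.0675]
wrist
0.1 3 X 3.0 12.0 12.0 Y 25.0 28.0
0.11 128 X -16.0 -9.0 13.0 Y -24.0 24.0
0.12 1401 X -15.0 -4.0 12.0 Y -26.0 27.0
0.13 461 X 2.0 6.0 13.0 Y -22.0 28.0
0.14 1473 X -9.0 6.0 13.0 Y -22.0 28.0
0.15 475 X 11.0 14.0 16.0 Y -12.0 10.0
0.16 461 X 16.0 18.0 21.0 Y -12.0 10.0
0.17 1027 X 19.0 23.0 33.0 Y -17.0 16.0
0.18 1631 X 22.0 27.0 40.0 Y -20.0 18.0
0.19 1803 X 27.0 32.0 39.0 Y -20.0 18.0
0.2 1168 X 32.0 34.0 37.0 Y -16.0 14.0
scene
0.08 16 X -8.0 -2.0 5.0 Y -12.0 -5.0
0.09 30 X -17.0 -0.0 36.0 Y -15.0 24.0
0.1 64 X -17.0 12.0 37.0 Y -17.0 26.0
0.11 50 X -17.0 9.0 37.0 Y -27.0 26.0
0.12 76 X -18.0 3.0 12.0 Y -27.0 28.0
0.13 24 X -10.0 -1.0 8.0 Y -25.0 23.0
0.14 39 X -10.0 -0.0 11.0 Y -25.0 5.0
0.15 8 X 9.0 12.0 17.0 Y -14.0 -11.0
0.16 12 X 13.0 18.0 42.0 Y -14.0 -5.0
0.17 23 X 19.0 38.0 51.0 Y -20.0 -11.0
0.18 50 X 22.0 41.0 54.0 Y -23.0 -3.0
0.19 48 X 26.0 39.0 53.0 Y -22.0 3.0
0.2 19 X 30.0 36.0 42.0 Y -18.0 3.0
0.21 9 X 36.0 41.0 44.0 Y -17.0 -13.0
0.22 9 X 41.0 46.0 51.0 Y -18.0 -13.0
0.23 22 X 47.0 51.0 54.0 Y -20.0 12.0
top
0.19 4 X 33.0 37.0 41.0 Y -19.0 -17.0
0.2 15 X 35.0 36.0 38.0 Y -17.0 12.0
0.21 35 X 36.0 39.0 43.0 Y -17.0 11.0
0.22 39 X 40.0 44.0 48.0 Y -17.0 12.0
0.23 51 X 45.0 50.0 56.0 Y -17.0 12.0
0.24 3 X 50.0 52.0 52.0 Y 7.0 9.0
```

View pics/c7.png

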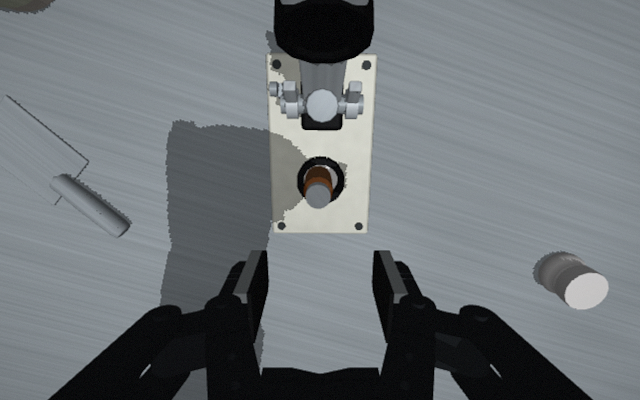

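The vial stands in the nest at (320,187), at (0.481, 0.096), top at 0.068 m, with the loupe still parked. The hinge height from the arm's line is about 0.117 m, so the tip is at about 0.235 m. I go over the loupe to its +x side with the fingers shut.

```bash
python3 -m handwheel '[[[0,0,4],[0,0,0],0],[[0,0,4],[0,0,0],0],[[0,0,4],[0,0,0],0],[[0,0,4],[0,0,0],0],[[3.62,1.16,0],[0,0,0],0],[[3.62,1.16,0],[0,0,0],0],[[3.62,1.16,0],[0,0,0],0],[[3.62,1.16,0],[0,0,0],0],[[3.62,1.16,0],[0,0,0],0],[[0,0,0],[0,0,0],0]]'
cat > f.py <<'E'
from h import *
e=np.array([.952,.306]);P=np.array([.5524,.1163])
s=ctrl.state();t=np.array(s['tool_pos']);d=t[:2]-P
print('tcp',t.round(4),'X',(d@e).round(4),'Y',(d@[-e[1],e[0]]).round(4),'F',np.round(s['force'],1),'gap',s['finger_gap'])
p=cap('scene');w=cloud(p).reshape(-1,3)
d=w[:,:2]-P;X=d@e;Y=d@np.array([-e[1],e[0]]);Z=w[:,2]
xt=(t[:2]-P)@e
m=(abs(X-xt)<.045)&(abs(Y)<.06)&(Z>.20)&(X>xt-.04)
for z in np.arange(.2,.36,.006):
    k=m&(abs(Z-z)<.003)
    if k.sum():print(round(z,3),k.sum(),'X',(X[k].min()*1e3).round(),(X[k].max()*1e3).round(),'Y',(Y[k].min()*1e3).round(),(Y[k].max()*1e3).round())
E
python3 f.py
```

```text
time: 9.97
tool_pos: [0.6635, 0.1529, 0.294]
orientation: [3.103, 0.489, -0.011]
force: [-1.8, -0.7, -2.7]
finger_gap: 0.0002
tcp [0.6635 0.1529 0.294 ] X 0.117 Y 0.0009 F [-1.8 -0.7 -2.7] gap 0.000181606847765761
0.332 20 X 106.0 126.0 Y -9.0 -4.0
0.338 25 X 105.0 126.0 Y -14.0 9.0
0.344 28 X 105.0 127.0 Y -15.0 3.0
0.35 29 X 105.0 126.0 Y -15.0 2.0
0.356 31 X 105.0 127.0 Y -18.0 1.0
```

```bash
python3 -m handwheel '[[[0,0,-3.5],[0,0,0],0],[[0,0,-3.5],[0,0,0],0],[[0,0,-2.5],[0,0,0],0],[[0,0,-1],[0,0,0],0],[[0,0,0],[0,0,0],0],[[0,0,0],[0,0,0],0]]'
python3 f.py
```

```text
time: 10.52
tool_pos: [0.6584, 0.151, 0.1976]
orientation: [3.103, 0.488, -0.001]
force: [0.7, -0.6, 0.8]
finger_gap: -0.0002
tcp [0.6584 0.151  0.1976] X 0.1116 Y 0.0006 F [ 0.7 -0.6  0.8] gap -0.00017196184068351273
0.23 1 X 113.0 113.0 Y -5.0 -5.0
0.236 13 X 101.0 121.0 Y -8.0 3.0
0.242 23 X 100.0 121.0 Y -14.0 2.0
0.248 24 X 100.0 121.0 Y -15.0 -2.0
0.254 21 X 100.0 121.0 Y -16.0 -2.0
0.26 24 X 99.0 121.0 Y -15.0 -3.0
0.266 21 X 99.0 121.0 Y -15.0 -4.0
0.272 5 X 106.0 121.0 Y -15.0 -10.0
0.278 16 X 101.0 123.0 Y -31.0 30.0
0.284 33 X 99.0 123.0 Y -37.0 23.0
0.29 14 X 98.0 122.0 Y -41.0 -13.0
0.296 24 X 98.0 125.0 Y -46.0 -15.0
0.302 39 X 99.0 127.0 Y -52.0 5.0
0.308 28 X 100.0 127.0 Y -56.0 18.0
0.314 43 X 95.0 127.0 Y -60.0 15.0
0.32 30 X 95.0 127.0 Y -60.0 11.0
0.326 66 X 93.0 129.0 Y -60.0 58.0
0.332 54 X 92.0 130.0 Y -53.0 18.0
0.338 77 X 90.0 129.0 Y -46.0 29.0
0.344 38 X 99.0 121.0 Y -43.0 10.0
0.35 32 X 100.0 121.0 Y -41.0 -8.0
0.356 27 X 101.0 132.0 Y -40.0 -24.0
```

```bash
python3 -m handwheel '[[[0,0,-1],[0,0,0],0],[[0,0,-0.4],[0,0,0],0],[[-1.2,-0.39,0],[0,0,0],0],[[-1.2,-0.39,0],[0,0,0],0],[[-0.6,-0.19,0],[0,0,0],0],[[0,0,0],[0,0,0],0],[[0,0,0],[0,0,0],0]]'
python3 f.py | head -4
python3 -m handwheel '[[[-0.3,-0.1,0],[0,0,0],0],[[-0.3,-0.1,0],[0,0,0],0],[[0,0,0],[0,0,0],0],[[0,0,0],[0,0,0],0]]'
```

```text
time: 11.15
tool_pos: [0.6296, 0.1417, 0.1838]
orientation: [-3.103, -0.488, -0.002]
force: [-0.2, -0.2, 0.1]
finger_gap: -0.0004
tcp [0.6296 0.1417 0.1838] X 0.0812 Y 0.0006 F [-0.2 -0.2  0.1] gap -0.00039270090905833713
0.206 1 X 42.0 42.0 Y -18.0 -18.0
0.212 3 X 43.0 44.0 Y -19.0 -13.0
0.218 11 X 42.0 89.0 Y -18.0 -5.0
time: 11.53
tool_pos: [0.6231, 0.1396, 0.1832]
orientation: [-3.103, -0.488, 0.0]
force: [-0.4, -0.5, -0.2]
finger_gap: 0.0001
```

```bash
python3 -m handwheel '[[[-0.2,-0.06,0],[0,0,0],0],[[-0.2,-0.06,0],[0,0,0],0],[[-0.2,-0.06,0],[0,0,0],0],[[0,0,0],[0,0,0],0],[[0,0,0],[0,0,0],0]]'
python3 -m handwheel '[[[-0.2,-0.06,0],[0,0,0],0],[[-0.2,-0.06,0],[0,0,0],0],[[0,0,0],[0,0,0],0],[[0,0,0],[0,0,0],0]]'
```

```text
time: 11.95
tool_pos: [0.617, 0.1377, 0.1833]
orientation: [-3.103, -0.488, -0.0]
force: [-0.2, 0.2, 0.8]
finger_gap: -0.0003
time: 12.28
tool_pos: [0.6143, 0.1369, 0.184]
orientation: [-3.103, -0.488, -0.004]
force: [3.7, 1.1, 3.0]
finger_gap: 0.0
```

```bash
python3 -m handwheel '[[[-0.19,-0.06,0],[0,0,0],0],[[-0.29,-0.09,0],[0,0,0],0],[[-0.38,-0.12,0],[0,0,0],0],[[-0.38,-0.12,0],[0,0,0],0]]'
python3 -m handwheel '[[[-0.38,-0.12,0],[0,0,0],0],[[-0.38,-0.12,0],[0,0,0],0],[[-0.38,-0.12,0],[0,0,0],0],[[-0.38,-0.12,0],[0,0,0],0],[[-0.38,-0.12,0],[0,0,0],0],[[-0.38,-0.12,0],[0,0,0],0]]'
python3 f.py | head -1
```

```text
time: 12.62
tool_pos: [0.6014, 0.1329, 0.1838]
orientation: [-3.103, -0.488, -0.003]
force: [3.7, 1.1, 2.3]
finger_gap: -0.0001
time: 13.12
tool_pos: [0.5771, 0.1252, 0.1829]
orientation: [3.103, 0.488, -0.001]
force: [1.3, 0.9, 2.0]
finger_gap: -0.0
tcp [0.5771 0.1252 0.1829] X 0.0263 Y 0.0009 F [1.3 0.9 2. ] gap -1.6633067580367702e-05
```

```bash
python3 -m handwheel '[[[-0.38,-0.12,0],[0,0,0],0],[[-0.38,-0.12,0],[0,0,0],0],[[-0.38,-0.12,0],[0,0,0],0],[[-0.38,-0.12,0],[0,0,0],0],[[-0.38,-0.12,0],[0,0,0],0],[[-0.38,-0.12,0],[0,0,0],0],[[-0.38,-0.12,0],[0,0,0],0],[[-0.38,-0.12,0],[0,0,0],0]]'
python3 - <<'E'
from h import *
e=np.array([.952,.306]);P=np.array([.5524,.1163]);s=ctrl.state();print(((s['tool_pos'][:2]-P)@e).round(4),s['force'])
p=cap('scene');save(p,'s8.png');cv2.imwrite('pics/c8.png',cv2.resize(p['img'][100:250,250:400],(600,600),interpolation=cv2.INTER_CUBIC)[:,:,::-1])
E
```

```text
time: 13.83
tool_pos: [0.5468, 0.1157, 0.1829]
orientation: [3.103, 0.488, -0.001]
force: [0.9, -0.5, -1.0]
finger_gap: 0.0002
-0.0055 [ 0.87564394 -0.50513534 -1.01053455]
```

View pics/c8.png

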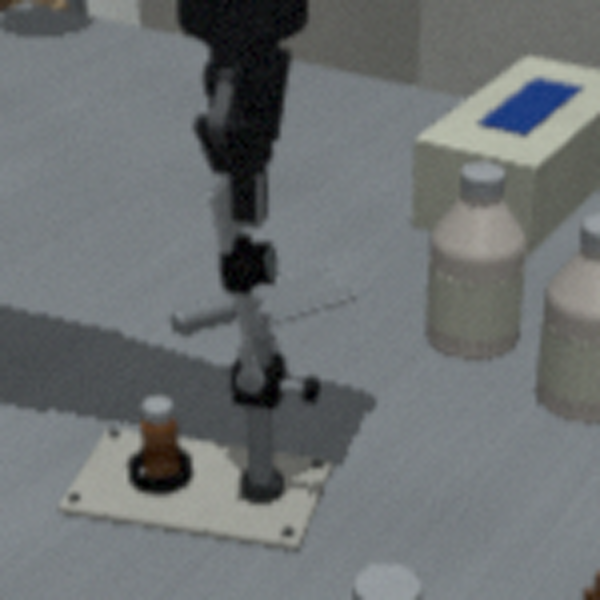

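The arm is leaning just past upright at about (230,210), with the fingers behind its tab and clear of the eyepiece. Continuing to the snap point.

```bash
python3 -m handwheel '[[[-0.29,-0.09,0.1],[0,0,0],0],[[-0.29,-0.09,0.1],[0,0,0],0],[[-0.29,-0.09,0.1],[0,0,0],0],[[-0.29,-0.09,0],[0,0,0],0]]'
python3 -m handwheel '[[[-0.29,-0.09,0],[0,0,0],0],[[-0.29,-0.09,0],[0,0,0],0],[[0,0,0],[0,0,0],0]]'
cat > l.py <<'E'
from h import *
e=np.array([.952,.306]);P=np.array([.5524,.1163]);s=ctrl.state();print(((s['tool_pos'][:2]-P)@e).round(4),s['tool_pos'],s['force'])
w=cloud(cap('scene')).reshape(-1,3);d=w[:,:2]-P;X=d@e;Y=d@np.array([-e[1],e[0]]);Z=w[:,2]
for x in np.arange(-.14,.03,.01):
    k=(abs(X-x)<.005)&(abs(Y)<.03)&(Z>.1)&(Z<.215)
    if k.sum()>1:print(round(x,3),k.sum(),'Z',Z[k].min().round(3),Z[k].max().round(3))
E
python3 l.py
```

```text
time: 14.22
tool_pos: [0.5357, 0.1122, 0.1865]
orientation: [3.103, 0.488, 0.0]
force: [0.0, -0.6, 0.1]
finger_gap: 0.0
time: 14.47
tool_pos: [0.5294, 0.1103, 0.1862]
orientation: [3.103, 0.488, -0.001]
force: [-0.6, -0.1, -0.8]
finger_gap: -0.0001
-0.0238 [0.52935159 0.11025864 0.18617597] [-0.58463531 -0.1053023  -0.76734855]
-0.04 19 Z 0.19 0.214
-0.03 73 Z 0.172 0.214
-0.02 96 Z 0.103 0.204
-0.01 138 Z 0.101 0.205
0.0 90 Z 0.1 0.189
0.01 51 Z 0.101 0.138
0.02 8 Z 0.102 0.105
```

```bash
python3 -m handwheel '[[[-0.24,-0.08,0.05],[0,0,0],0],[[-0.24,-0.08,0.05],[0,0,0],0],[[0,0,0],[0,0,0],0],[[0,0,0],[0,0,0],0]]'
python3 l.py
```

```text
time: 14.85
tool_pos: [0.5253, 0.1089, 0.1873]
orientation: [-3.103, -0.488, -0.0]
force: [0.3, 0.0, 0.5]
finger_gap: 0.0001
-0.0281 [0.5252978  0.10889089 0.18729412] [0.33072943 0.01930938 0.5007199 ]
-0.13 21 Z 0.112 0.119
-0.12 26 Z 0.114 0.119
-0.11 29 Z 0.111 0.12
-0.1 21 Z 0.112 0.123
-0.09 31 Z 0.109 0.138
-0.08 50 Z 0.109 0.139
-0.07 65 Z 0.109 0.139
-0.06 33 Z 0.111 0.138
-0.05 18 Z 0.111 0.119
-0.04 24 Z 0.112 0.12
-0.03 26 Z 0.112 0.119
-0.02 42 Z 0.1 0.12
-0.01 40 Z 0.101 0.141
0.0 81 Z 0.101 0.142
0.01 49 Z 0.1 0.139
0.02 11 Z 0.1 0.105
```

The loupe has sprung over: bar top at 0.119 m (hinge about 0.116 m) and eyepiece top at about 0.138 m. I go above the eyepiece.

```bash
python3 -m handwheel '[[[-1.5,-0.5,0.5],[0,0,0],0],[[-1.5,-0.5,0],[0,0,0],0],[[-1.43,-0.55,0],[0,0,0],0],[[0,0,-2],[0,0,0],0],[[0,0,-2.5],[0,0,0],0],[[0,0,-2],[0,0,0],0],[[0,0,-1],[0,0,0],0],[[0,0,0],[0,0,0],0],[[0,0,0],[0,0,0],0]]'
python3 f.py|head -1
python3 -m handwheel '[[[0,0,-0.3],[0,0,0],0],[[0,0,0],[0,0,0],0],[[0,0,0],[0,0,0],0]]'
```

```text
time: 15.65
tool_pos: [0.4809, 0.0934, 0.1173]
orientation: [3.103, 0.488, -0.001]
force: [0.6, 0.4, 0.9]
finger_gap: -0.0
tcp [0.4809 0.0934 0.1173] X -0.075 Y 0.0001 F [0.6 0.4 0.9] gap -4.90337967356917e-05
time: 15.95
tool_pos: [0.4816, 0.0935, 0.1149]
orientation: [-3.103, -0.488, -0.002]
force: [-0.7, 0.2, 0.1]
finger_gap: 0.0005
```

```bash
python3 -m handwheel '[[[0,0,-0.3],[0,0,0],0],[[0,0,-0.2],[0,0,0],0],[[0,0,-0.2],[0,0,0],0],[[0,0,0],[0,0,0],0]]'
python3 -m handwheel '[[[0,0,-0.15],[0,0,0],0],[[0,0,-0.15],[0,0,0],0],[[0,0,-0.15],[0,0,0],0],[[0,0,0],[0,0,0],0]]'
```

```text
time: 16.28
tool_pos: [0.4806, 0.0933, 0.1067]
orientation: [3.103, 0.488, -0.001]
force: [-0.1, -0.4, -0.3]
finger_gap: -0.0003
time: 16.62
tool_pos: [0.4809, 0.0934, 0.1024]
orientation: [3.103, 0.488, -0.001]
force: [-0.6, 0.2, 1.1]
finger_gap: -0.0
```

```bash
for i in 1; do python3 -m handwheel '[[[0,0,-0.15],[0,0,0],0],[[0,0,-0.15],[0,0,0],0],[[0,0,0],[0,0,0],0]]'; done
python3 -m handwheel '[[[0,0,-0.1],[0,0,0],0],[[0,0,-0.1],[0,0,0],0],[[0,0,0],[0,0,0],0]]'
```

```text
time: 16.87
tool_pos: [0.481, 0.0934, 0.0997]
orientation: [3.103, 0.488, 0.0]
force: [-1.9, -0.9, 3.0]
finger_gap: -0.0001
time: 17.12
tool_pos: [0.481, 0.0934, 0.0976]
orientation: [3.103, 0.488, -0.0]
force: [-1.4, -1.1, 3.7]
finger_gap: -0.0001
```

```bash
python3 -m handwheel '[[[0,0,-0.1],[0,0,0],0],[[0,0,-0.1],[0,0,0],0],[[0,0,-0.1],[0,0,0],0],[[0,0,0],[0,0,0],0]]'
python3 -m handwheel '[[[0,0,-0.1],[0,0,0],0],[[0,0,-0.1],[0,0,0],0],[[0,0,0],[0,0,0],0]]'
```

```text
time: 17.45
tool_pos: [0.481, 0.0934, 0.0945]
orientation: [3.103, 0.488, -0.0]
force: [-1.2, -1.3, 3.2]
finger_gap: -0.0
time: 17.7
tool_pos: [0.481, 0.0934, 0.0925]
orientation: [-3.103, -0.488, 0.0]
force: [-2.2, -0.5, 3.1]
finger_gap: -0.0001
```

```bash
python3 -m handwheel '[[[0,0,-0.1],[0,0,0],0],[[0,0,-0.05],[0,0,0],0],[[0,0,0],[0,0,0],0]]'
python3 -m handwheel '[[[0,0,-0.07],[0,0,0],0],[[0,0,0],[0,0,0],0]]'
```

```text
time: 17.95
tool_pos: [0.481, 0.0934, 0.0913]
orientation: [3.103, 0.488, -0.0]
force: [-2.9, -1.1, 5.0]
finger_gap: -0.0
time: 18.12
tool_pos: [0.481, 0.0934, 0.091]
orientation: [3.103, 0.488, 0.0]
force: [-3.0, -0.8, 9.1]
finger_gap: 0.0
```

Force climbs while the travel stalls, so that is the hard stop. One tiny nudge more, then retreat and check.

```bash
python3 -m handwheel '[[[0,0,-0.03],[0,0,0],0],[[0,0,0],[0,0,0],0],[[0,0,0],[0,0,0],0]]'
python3 -m handwheel '[[[0,0,0.5],[0,0,0],0],[[0,0,2],[0,0,0],0],[[0,0,3.5],[0,0,0],0],[[0,0,3.5],[0,0,0],0],[[0,0,3],[0,0,0],0],[[0,0,0],[0,0,0],0],[[0,0,0],[0,0,0],0]]'
python3 l.py
python3 - <<'E'
from h import *
p=cap('scene');w=cloud(p);cv2.imwrite('pics/c9.png',cv2.resize(p['img'][100:250,250:400],(600,600),interpolation=cv2.INTER_CUBIC)[:,:,::-1])
m=(abs(w[...,0]-.481)<.03)&(abs(w[...,1]-.0933)<.03)&(w[...,2]>.03)&(w[...,2]<.09)
q=w[m];print('vial',len(q),np.round(np.percentile(q,[2,50,98],axis=0),3).tolist())
E
```

```text
time: 18.37
tool_pos: [0.4811, 0.0934, 0.091]
orientation: [3.103, 0.488, 0.001]
force: [-5.0, -0.8, 12.3]
finger_gap: -0.0005
time: 18.95
tool_pos: [0.4828, 0.0938, 0.2169]
orientation: [-3.103, -0.488, -0.007]
force: [-0.2, 0.7, -1.4]
finger_gap: -0.0002
-0.0731 [0.48282279 0.0937997  0.21689478] [-0.23023947  0.73365601 -1.35400601]
-0.13 22 Z 0.111 0.12
-0.12 24 Z 0.112 0.119
-0.11 30 Z 0.112 0.119
-0.1 21 Z 0.113 0.122
-0.09 31 Z 0.1 0.128
-0.08 42 Z 0.102 0.128
-0.07 55 Z 0.101 0.128
-0.06 32 Z 0.108 0.125
-0.05 23 Z 0.112 0.119
-0.04 21 Z 0.113 0.118
-0.03 24 Z 0.112 0.119
-0.02 42 Z 0.103 0.12
-0.01 42 Z 0.101 0.142
0.0 80 Z 0.101 0.142
0.01 45 Z 0.101 0.136
0.02 8 Z 0.101 0.105
vial 124 [[0.47, 0.08, 0.031], [0.483, 0.086, 0.053], [0.491, 0.103, 0.07]]
```

View pics/c9.png

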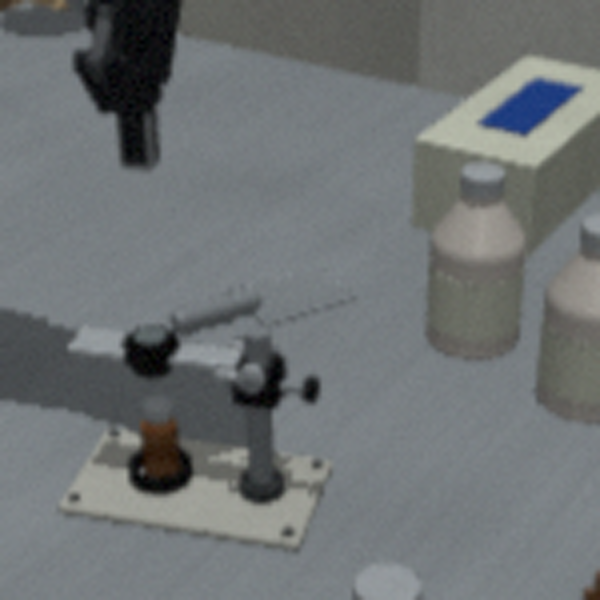

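The loupe is level over the vial at (160,345), and the vial stands in its nest at (160,445). The eyepiece top is at 0.128 m (hinge + 12 mm), and the gripper is clear. Handing in.

```bash
python3 -c "
from cell import ctrl
print(ctrl.hand_in())"
```

```text
the job is handed in; nothing more can be done
None
```

The job is done and handed in at about 19 s on the robot's clock; the hand-in gave no verdict. The vial stands in the nest, the loupe sprang over by itself, and the eyepiece is pushed home.

**Last checks**
- **Vial:** it is upright on the nest floor. Its cap was about 2.5 mm from the nest centre after release, and its top was at about 0.068–0.070 m, against 0.068 m expected.
- **Loupe:** I pushed the end tab with about 4 N. It snapped over near 20° past upright and now lies level, with the hinge at about 0.116 m.
- **Eyepiece:** its top went from about 0.138 m to 0.128 m, which is 12 mm above the hinge, as it should be at home. The push took 3–4 N, rising to about 12–13 N at the hard stop.
- **Gripper:** it is clear of everything.
- **Bystanders:** I never went near them, but I did not measure their positions again at the end.

**What disagreed**
- **Fingertips:** in the scene camera's depth they sat about 35 mm above the reported tool position. Because of that I gripped the vial by its 20 mm cap instead of its 26 mm body. It hung straight, so I kept that grip and allowed for the offset afterwards.
- **Finger opening:** it read 17.5–18 mm while the fingers held the 20 mm cap.

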